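Lock the two toggle clamps through the guard windows of a drilling jig

TASK

The lock case is lying in the drilling jig and its two toggle clamps have been swung over but not locked. Reach in through the windows in the top of the yellow guard and press both red clamp handles fully down with the fingertips so that the clamps lock, in either order, without touching any part of the guard. Only press: do not lift a handle, and leave the lock case and the things lying around the jig where they are.

Things in the scene. Friction and masses are not known exactly. Their poses are not given: they have to be found in the camera images.
- jig: bench drilling jig, fixed to the bench: grey base plate 540 x 280 mm, 14 mm thick, with a nest, two toggle clamps and a green drill unit at its far end. Origin on the bench surface under the middle of the guard; jig x points away from the operator towards the drill, y to the left, z up. All parts below turn with it. The drill unit is at most 110 mm tall and 90 mm wide and reaches from the guard to jig x = 358 mm.
- guard: chip guard standing on the jig: box of yellow steel strips and clear plastic panels, 330 mm (jig x, from -165 to 165) by 250 mm (jig y), roof from 125 to 129 mm above the bench. The front part of the roof has two open windows side by side with a 15 mm yellow strip between them; the rest is closed. Origin and axes as the jig's. It must not be touched.
- window_left (a point): centre of the left window (jig y +55 mm), level with the top of the guard roof, 129 mm above the bench. The opening is 110 mm along jig x by 95 mm along jig y; roof 4 mm thick.
- window_right (a point): the same for the right window (jig y -55 mm).
- grip_left (a point): point on the top of the left clamp handle's red grip, 72 mm from the handle's pivot: the place to press. The grip is a red round bar 15 mm thick and 66 mm long; it points towards the operator (jig -x) from the pivot, and the point lies 28 mm from its free end. Handle fully down: the grip is level and this point is 91.5 mm above the bench, 37.5 mm below the top of the guard, 2 mm nearer the operator than the window centre. Handle up: it is higher, still under the roof.
- grip_right (a point): the same for the right clamp handle.
- handle_left (a joint): angle of the left clamp handle, rad: 0 = fully down on its stop (locked), larger = raised. It starts 0.16 to 0.30 rad up. The pivot lies along jig y, at jig x -20 mm, y +55 mm, 78 mm above the bench. Pressing the grip down takes about 4 to 6 N, evenly all the way, then it meets a hard stop; it has no spring and stays where it is left. As it goes down, the clamp's steel arm on the far side comes down on the lock case.
- handle_right (a joint): the same for the right clamp handle (pivot at jig y -55 mm).
- lock_case: loose mortise lock case, dark steel box 88 x 150 x 22 mm with a brass faceplate, lying in the jig's nest under the guard, behind the windows (jig x 36 to 127 mm), its top 66 mm above the bench; origin under its centre. To be left where it is.
- spray_can: white spray can, 58 mm across, 170 mm tall, standing left of the jig; origin under its centre. To be left alone.
- parts_pan: round steel pan 136 mm across, 35 mm high, with a short handle, holding screws, right of the jig; origin under its centre. To be left alone.
- impact_driver: grey and black cordless impact driver standing on its battery left of the jig, about 115 mm by 75 mm at the foot, 210 mm tall; origin under its foot. To be left alone.

How it is judged:
At the end, for the whole second after the job is handed in: Both clamp handles are fully down (within 0.04 rad of the stop, about 3 mm at the pressing point); the lock case is within 6 mm of where it was and every other thing within 20 mm (value of joint each of handle_left, handle_right below 0.04 rad and distance of lock_case from where it was at the start of the episode below 0.006 m and distance of each of spray_can, parts_pan, impact_driver from where it was at the start of the episode below 0.02 m); the robot touches nothing.
It fails at once if the robot touches the guard (more than 0.5 N) (contact force between any of the fingers, the arm and guard above 0.5 N).
It fails at once if a clamp handle is lifted (above 0.36 rad) (value of joint any of handle_left, handle_right above 0.36 rad).
It fails at once if the lock case is moved by more than 6 mm (distance of lock_case from where it was at the start of the episode above 0.006 m).
It fails at once if a thing beside the jig is moved by more than 20 mm (distance of any of spray_can, parts_pan, impact_driver from where it was at the start of the episode above 0.02 m).
It also fails if it takes over 42 s, if anything falls off the work surface, if the arm or the gripper's body presses on something with over 40 N, if the wrist force passes 120 N, or if a joint passes its speed limit or range.

ROBOT

A 6-joint arm with a two-finger parallel gripper is mounted at the origin on the work surface. World frame = base frame: x ahead of the robot, y to its left, z up, the work surface at z = 0. Lengths are in m, angles in rad, forces in N, time in s.
With the tool pointing down it reaches from about 0.35 to 0.85 m from the base axis. Payload 8.1 kg.
Tool frame: the origin (TCP) lies between the finger pads; the fingertips stand 11 mm ahead of it and the grasp point (between the pads) lies 8 mm behind it; y points along the fingers, x is the direction in which the jaws open and shut, and the axes are right-handed (so a half turn about y gives the same grasp; the last joint's range is limited). The gripper opens to 93 mm and grips with 3 to 60 N. Pads are 15 mm wide; open, the fingers measure 128 mm over their backs; the gripper's body (75 mm by 188 mm) begins 65 mm behind the grasp point.
Start: joints at [-1.415, 0.13, 1.488, -0, 1.523, -0.085], TCP at [0.143, -0.583, 0.23] pointing down, gripper open.
Joint ranges: [-2.96, 2.96], [-0.89, 2.26], [0.02, 2.5], [-1.34, 4.48], [0, 2.73], [-2.66, 2.66]. Speed limits (rad/s): [2.39, 2.39, 2.79, 3.14, 3.14, 3.14].

INTERFACE

Orientations are given as a rotation vector (axis times angle).
In Python, from plant import readout, optics, robot gives the robot as it stands.
- The arm moves only by the shell command python3 -m creep 'ROWS' [FORCE]. ROWS is JSON, a list that holds one entry, the list of rows, each a list of 7 numbers: the closure, from 0 (fully open) to 1 (shut), then the shift along the tool's x, y, z in cm, then the turn, a rotation vector about the tool's x, y, z in degrees. In form: [[[grip, x, y, z, wx, wy, wz], ...]]. A call has exactly 8 rows; each row shifts and turns the pose as measured when the row begins, along the tool's axes as they then stand; what a row does not reach is not made up. A row lasts 1/10 s, in which the tool goes at most 50 mm and 8.59 degrees, less where a joint would pass 70% of its speed; a pose out of reach is approached as far as the arm can. A call is refused whole if a number of a shift passes 5 or a number of a turn 8.59, either way. A call with a gripper value outside its range is refused whole. The fingers move at their own pace and stop on an object; FORCE is the grip in N (left out, the last holds). Time passes only in rows, so rows that do not move let the fingers close, or fill a call up. It gives the time, the measured TCP pose, the force and the opening at its end, in the units of the state.
- readout.read_state(): the state, without advancing time (a new reading comes with each control period).
- optics.read_camera(name): name is "scene" or "top" or "wrist"; returns a dict with "frame" (420x560x3 uint8, red, green, blue), "depth" (420x560 float32, m along the optical axis (not along the pixel's ray), 0 where there is no reading), "intrinsics" (3x3 intrinsics, pixels), "dist_coeffs" ([k1, k2, p1, p2, k3] as OpenCV has them; the pictures are not rectified), "R" (3x3) and "t" (3): a world point X has camera coordinates R X + t. Camera axes: x right, y down, z forward; pixel columns grow to the right and rows downward; lengths in m; the calibration is good to about 2 mm. A picture is of the moment at which its call begins.
- robot.close_job(): hands the job in, once; it reports no verdict.
The state is a dict: "t": time; "q": joint angles; "dq": joint speeds; "joint_torque": joint torques, N m; "tool_pos": TCP position; "orientation": TCP orientation; "force": force on the tool from outside, world axes, zero at the start; "wrist_torque": the same for the moment, N m; "opening": finger opening in m.
Only numpy, scipy, OpenCV 4.12 (cv2) and the standard library are available. Lean on these libraries where they do the work, as an engineer would, in place of code of your own. Each camera call takes 0.05 s, during which the arm holds its last target. There are 200 camera calls.

## Working session

There is one attempt and no reset: what is moved stays moved. The work goes in short steps, Python scripts to look and compute and a shell command to move; the robot and the scene stay as the last step left them, time stands still between calls to the robot, and variables do not carry over. Pictures are saved under pics/ and viewed, about 8 in all and at most 12, crops included, and the job is handed in when it is done.

```bash
mkdir -p pics; ls
cat > h.py <<'E'
import numpy as np, cv2
from plant import readout, optics, robot
from scipy.spatial.transform import Rotation as Rn
def cam(n):
    c=optics.read_camera(n); return c
def pts(c,uv):
    """pixel -> world via depth"""
    uv=np.asarray(uv,float).reshape(-1,2)
    n=cv2.undistortPoints(uv.reshape(-1,1,2),np.array(c['intrinsics'],float),np.array(c['dist_coeffs'],float)).reshape(-1,2)
    return n
def plane(c,uv,z):
    n=pts(c,uv); R=np.array(c['R']);t=np.array(c['t']); o=-R.T@t
    d=np.c_[n,np.ones(len(n))]@R
    return o+d*((z-o[2])/d[:,2])[:,None]
def dep(c,uv):
    n=pts(c,uv); uv=np.asarray(uv).reshape(-1,2).astype(int)
    d=c['depth'][uv[:,1],uv[:,0]]; R=np.array(c['R']);t=np.array(c['t'])
    return (np.c_[n,np.ones(len(n))]*d[:,None]-t)@R
def save(c,f): cv2.imwrite(f,cv2.cvtColor(c['frame'],cv2.COLOR_RGB2BGR))
E
python3 - <<'E'
from h import *
s=readout.read_state(); print(s)
a=[]
for n in ("top","scene"):
    c=cam(n); save(c,f'pics/{n}0.png'); print(n,c['intrinsics'],c['dist_coeffs'],-np.array(c['R']).T@c['t'])
E
```

```text
pics
{'t': 0.0, 'q': array([-1.41539088e+00,  1.31161275e-01,  1.48924924e+00, -5.10569363e-05,
        1.52302373e+00, -8.54244582e-02]), 'dq': array([ 2.51875803e-05, -1.15645257e-03, -3.52947401e-04,  8.34483380e-04,
       -4.95237232e-04, -1.59431877e-03]), 'joint_torque': array([ 2.81374247e-03, -5.59843397e+01, -4.91753626e+01,  7.69809284e-02,
        3.53053550e-02, -1.95065086e-04]), 'tool_pos': array([ 0.14300915, -0.58214255,  0.22860388]), 'orientation': array([-1.31228635,  1.03093864, -1.02863267]), 'force': array([ 0.69339401,  0.68735529, -0.75769472]), 'wrist_torque': array([0.02940953, 0.00605984, 0.01961195]), 'opening': 0.09305266085243809}
top [[431.62690603   0.         280.71679686]
 [  0.         431.62690603 210.00982135]
 [  0.           0.           1.        ]] [-0.12044773  0.          0.          0.          0.        ] [0.42043734 0.06392036 1.161593  ]
scene [[435.46046584   0.         280.8573667 ]
 [  0.         435.46046584 209.24193134]
 [  0.           0.           1.        ]] [-0.06048409  0.          0.          0.          0.        ] [1.48364887 0.13252911 0.67942346]
```

View pics/top0.png

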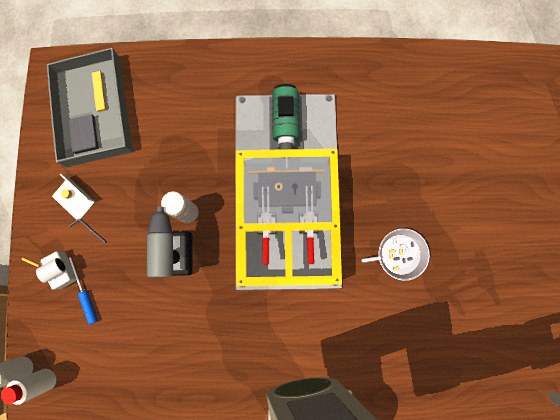

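View pics/scene0.png

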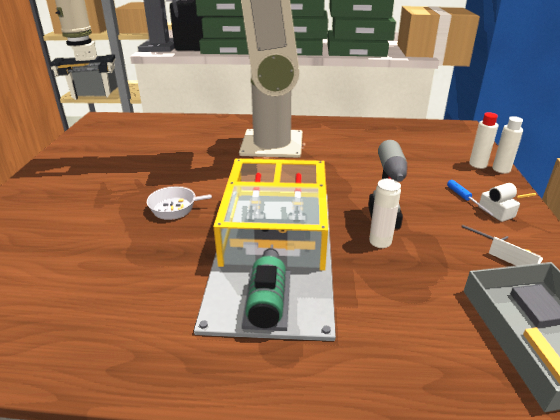

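Top view: guard outline spans about (236,150) to (341,287). The red grips are near (266,248) and (310,248), with the spray can at (178,205), the driver at (168,250) and the pan at (404,254). The scene view shows the same layout from the drill end.

```bash
cat > m.py <<'E'
from h import *
def meas(c,verbose=True):
    f=c['frame']; hsv=cv2.cvtColor(f,cv2.COLOR_RGB2HSV)
    y=cv2.inRange(hsv,(22,150,120),(34,255,255))
    r=cv2.inRange(hsv,(0,170,90),(6,255,255))|cv2.inRange(hsv,(174,170,90),(180,255,255))
    return y,r
E
python3 - <<'E'
from m import *
c=cam('top'); y,r=meas(c)
n,l,s,ce=cv2.connectedComponentsWithStats(y); k=1+np.argmax(s[1:,4]); Y=(l==k).astype(np.uint8)
cs,h=cv2.findContours(Y,cv2.RETR_CCOMP,cv2.CHAIN_APPROX_NONE)
for q,hh in zip(cs,h[0]):
    a=cv2.contourArea(q)
    if a<150: continue
    w=plane(c,q.reshape(-1,2),0.129)[:,:2].astype(np.float32)
    rc=cv2.minAreaRect(w); print('hole' if hh[3]>=0 else 'outer',a,rc)
n,l,s,ce=cv2.connectedComponentsWithStats(r)
for i in range(1,n):
    if s[i,4]>40 and 200<ce[i][0]<350:
        v,u=np.where(l==i); uv=np.c_[u,v]
        d=dep(c,uv); w=plane(c,uv,0.1)[:,:2].astype(np.float32)
        print(s[i],ce[i],cv2.minAreaRect(w)); 
        o=np.argsort(d[:,0]); print(np.round(d[o[::max(1,len(o)//8)]],3))
s=readout.read_state(); R=Rn.from_rotvec(s['orientation']).as_matrix(); print(R.round(3))
for nm,uv in dict(driver=(168,250),can=(175,200),pan=(404,254)).items(): print(nm,dep(c,[uv]))
E
```

```text
outer 13751.5 ((0.551183819770813, 0.05808761715888977), (0.3300120234489441, 0.24968662858009338), 0.5482237339019775)
hole 1912.5 ((0.4605104625225067, 0.11271598935127258), (0.10073238611221313, 0.11211775988340378), 89.81505584716797)
hole 1924.5 ((0.4618039131164551, 0.0024993084371089935), (0.11519692093133926, 0.09936191886663437), 1.1281884908676147)
hole 5939.5 ((0.6158533096313477, 0.059333860874176025), (0.16944043338298798, 0.21844977140426636), 0.5048975944519043)
[307 237   7  27 151] [310.2384106  250.49006623] ((0.46934276819229126, 0.0032871533185243607), (0.01477838959544897, 0.06376389414072037), 89.30232238769531)
[[ 0.437 -0.001  0.109]
 [ 0.444  0.002  0.114]
 [ 0.452  0.002  0.113]
 [ 0.459 -0.001  0.109]
 [ 0.466 -0.001  0.108]
 [ 0.474  0.004  0.107]
 [ 0.481 -0.002  0.103]
 [ 0.491  0.006  0.104]
 [ 0.499  0.006  0.102]]
[262 238   7  27 161] [265.44099379 250.60869565] ((0.4675259590148926, 0.11379139870405197), (0.01479448564350605, 0.06379398703575134), 89.9354248046875)
[[0.436 0.114 0.106]
 [0.443 0.111 0.112]
 [0.452 0.116 0.113]
 [0.46  0.118 0.109]
 [0.467 0.118 0.107]
 [0.477 0.116 0.11 ]
 [0.484 0.114 0.103]
 [0.492 0.109 0.099]
 [0.499 0.114 0.1  ]]
[[ 0.238 -0.     0.971]
 [-0.971  0.001  0.238]
 [-0.001 -1.     0.   ]]
driver [[0.46581545 0.32867873 0.19578039]]
can [[0.58417165 0.32220962 0.17086727]]
pan [[ 0.46065848 -0.25637116  0.00135754]]
```

Checks agree: the guard outline measures 330 x 250 mm as given, centred at (0.551, 0.058) with yaw about 0.5°. The press points are about (0.459, 0.0025) and (0.459, 0.1125). I'll move high, right side first, with the fingers shut.

```bash
python3 -m creep '[[[1,-3.1,0,2.7,0,0,0],[1,-3.1,0,2.7,0,0,0],[1,-3.1,0,2.7,0,0,0],[1,-3.1,0,2.7,0,0,0],[1,-3.1,0,2.7,0,0,0],[1,-3.1,0,2.7,0,0,0],[1,-3.1,0,2.7,0,0,0],[1,-3.1,0,2.7,0,0,0]]]' 20
```

```text
t: 0.95
tool_pos: [0.295, -0.2816, 0.2247]
orientation: [-1.306, 1.041, -1.03]
force: [1.5, 0.3, 0.6]
opening: 0.034
```

```bash
cat > go.py <<'E'
# remaining move in tool axes (cm, deg) to target tcp x y z with jaw along jig y
import sys; from h import *
s=readout.read_state(); R=Rn.from_rotvec(s['orientation']).as_matrix()
yaw=np.radians(0.5); X=np.array([np.sin(yaw),-np.cos(yaw),0]); Y=np.array([0,0,-1.]); T=np.c_[X,Y,np.cross(X,Y)]
p=np.array([float(a) for a in sys.argv[1:4]])
print('t',s['t'],'tcp',s['tool_pos'].round(4),'F',s['force'].round(2),'open',s['opening'])
print('shift now-axes cm',((p-s['tool_pos'])@R*100).round(2),'final-axes',((p-s['tool_pos'])@T*100).round(2),'turn deg',np.degrees(Rn.from_matrix(R.T@T).as_rotvec()).round(2))
E
python3 go.py 0.459 0.0025 0.2
```

```text
t 0.95 tcp [ 0.295  -0.2816  0.2247] F [1.5  0.29 0.6 ] open 0.03396559460351113
shift now-axes cm [-23.85   2.64  22.5 ] final-axes [-28.27   2.47  16.65] turn deg [ 0.08 12.82 -0.44]
```

```bash
python3 -m creep '[[[1,-3.2,0,2.6,0,3.3,0],[1,-3.2,0,2.6,0,3.3,0],[1,-3.2,0,2.6,0,3.3,0],[1,-3.2,0,2.6,0,3.3,0],[1,-3.2,0,2.0,0,0,0],[1,-3.2,0,2.0,0,0,0],[1,-3.2,0,2.0,0,0,0],[1,-3.2,0,2.0,0,0,0]]]'; python3 go.py 0.459 0.0025 0.2
```

```text
t: 1.75
tool_pos: [0.4639, 0.0006, 0.2259]
orientation: [-1.201, 1.218, -1.21]
force: [0.6, -0.6, -0.2]
opening: 0.0009
t 1.75 tcp [0.4639 0.0006 0.2259] F [ 0.57 -0.56 -0.23] open 0.0009059601693406352
shift now-axes cm [-0.17  2.59 -0.49] final-axes [-0.19  2.59 -0.49] turn deg [ 0.   -0.96 -0.36]
```

```bash
python3 -m creep '[[[1,-0.2,0.5,-0.5,0,-1,-0.4],[1,0,1.0,0,0,0,0],[1,0,1.0,0,0,0,0],[1,0,1.0,0,0,0,0],[1,0,1.0,0,0,0,0],[1,0,1.0,0,0,0,0],[1,0,0.5,0,0,0,0],[1,0,0,0,0,0,0]]]'; python3 go.py 0.459 0.0025 0.12
python3 - <<'E'
from h import *
c=cam('scene'); a=cv2.resize(c['frame'][120:290,190:370],None,fx=3,fy=3,interpolation=cv2.INTER_CUBIC)
w=cam('wrist'); b=w['frame']
cv2.imwrite('pics/s1.png',a[:,:,::-1]); save(w,'pics/w1.png')
E
```

```text
t: 2.55
tool_pos: [0.4573, 0.0031, 0.1585]
orientation: [-1.217, 1.205, -1.2]
force: [0.3, 0.1, 0.1]
opening: 0.0006
t 2.55 tcp [0.4573 0.0031 0.1585] F [0.28 0.05 0.08] open 0.000618505852108588
shift now-axes cm [0.06 3.85 0.18] final-axes [0.06 3.85 0.17] turn deg [0.24 0.07 0.01]
```

View pics/s1.png

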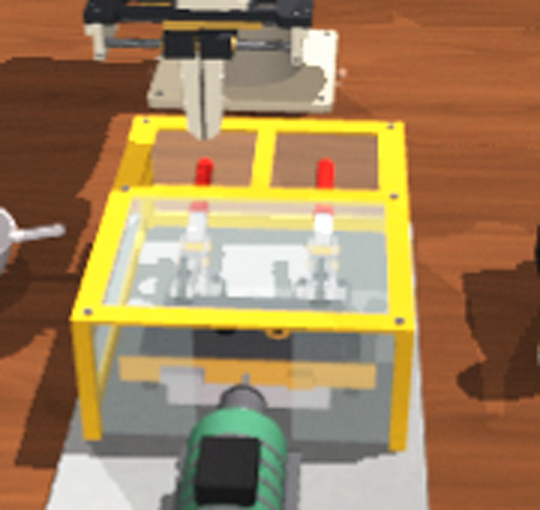

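View pics/w1.png

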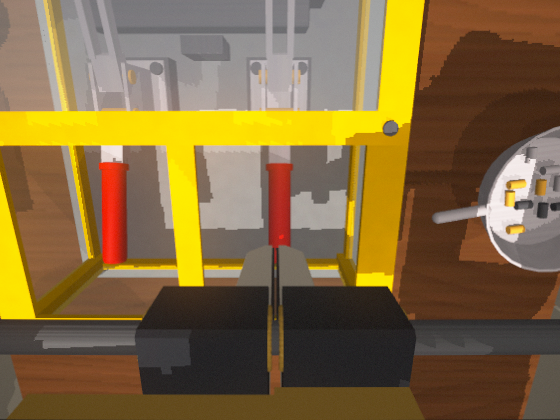

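Scene crop: the shut fingers are at about (203,130), above the right window and in line with the right grip at (204,170). Wrist view: the finger gap (275,250) lies over the right grip axis (279,200), clear of the strips at 185 and 375. Going down.

```bash
python3 -m creep '[[[1,0,0.6,0.2,0,0,0],[1,0,0.6,0,0,0,0],[1,0,0.6,0,0,0,0],[1,0,0.6,0,0,0,0],[1,0,0.6,0,0,0,0],[1,0,0.5,0,0,0,0],[1,0,0.4,0,0,0,0],[1,0,0.4,0,0,0,0]]]'; python3 go.py 0.459 0.0025 0.1025
```

```text
t: 3.45
tool_pos: [0.4614, 0.0031, 0.1154]
orientation: [-1.215, 1.201, -1.202]
force: [-3.8, -0.1, 5.9]
opening: 0.0006
t 3.45 tcp [0.4614 0.0031 0.1154] F [-3.79 -0.08  5.94] open 0.0005774364809698548
shift now-axes cm [ 0.06  1.29 -0.24] final-axes [ 0.06  1.29 -0.24] turn deg [-0.02  0.11  0.06]
```

```bash
python3 -m creep '[[[1,0,0.3,-0.1,0,0,0],[1,0,0.3,-0.1,0,0,0],[1,0,0.3,0,0,0,0],[1,0,0.3,0,0,0,0],[1,0,0.2,0,0,0,0],[1,0,0.2,0,0,0,0],[1,0,0.2,0,0,0,0],[1,0,0.2,0,0,0,0]]]'; python3 go.py 0.459 0.0025 0.1025
```

```text
t: 4.25
tool_pos: [0.4595, 0.003, 0.1022]
orientation: [-1.217, 1.201, -1.202]
force: [-12.9, 1.2, 22.1]
opening: 0.0006
t 4.25 tcp [0.4595 0.003  0.1022] F [-12.86   1.21  22.08] open 0.0006411397875382661
shift now-axes cm [ 0.05 -0.03 -0.05] final-axes [ 0.05 -0.03 -0.05] turn deg [0.06 0.15 0.1 ]
```

Force rose to 22 N with the tip at 91 mm, so the right handle is on its stop. Straight up, then over to the left.

```bash
python3 -m creep '[[[1,0,-0.5,0,0,0,0],[1,0,-1,0,0,0,0],[1,0,-1.5,0,0,0,0],[1,0,-1.5,0,0,0,0],[1,0,-1.5,0,0,0,0],[1,0,-1.2,0,0,0,0],[1,0,-0.5,0,0,0,0],[1,0,0,0,0,0,0]]]'; python3 go.py 0.459 0.1125 0.16
```

```text
t: 5.05
tool_pos: [0.4599, 0.0032, 0.184]
orientation: [-1.216, 1.2, -1.202]
force: [-0.3, 0.6, 0.2]
opening: 0.0004
t 5.05 tcp [0.4599 0.0032 0.184 ] F [-0.27  0.56  0.2 ] open 0.0004388060021810733
shift now-axes cm [-10.94   2.38   0.03] final-axes [-1.093e+01  2.400e+00  1.000e-02] turn deg [-0.03  0.15  0.11]
```

```bash
python3 -m creep '[[[1,-2,0,0,0,0,0],[1,-2,0,0,0,0,0],[1,-2,0,0,0,0,0],[1,-2,0,0,0,0,0],[1,-2,0,0,0,0,0],[1,-1,0,0,0,0,0],[1,0,1,0,0,0,0],[1,0,1,0,0,0,0]]]'; python3 go.py 0.459 0.1125 0.1025
python3 - <<'E'
from h import *
c=cam('scene'); a=cv2.resize(c['frame'][120:290,190:370],None,fx=2,fy=2,interpolation=cv2.INTER_CUBIC)
w=cv2.resize(cam('wrist')['frame'][:, :],(454,340))
cv2.imwrite('pics/c2.png',np.hstack([a[:340],w])[:,:,::-1])
E
```

```text
t: 5.85
tool_pos: [0.4571, 0.1158, 0.1585]
orientation: [-1.219, 1.203, -1.202]
force: [-0.4, -0.3, 0.2]
opening: 0.0005
t 5.85 tcp [0.4571 0.1158 0.1585] F [-0.39 -0.32  0.19] open 0.000456559880036827
shift now-axes cm [0.32 5.6  0.2 ] final-axes [0.33 5.6  0.18] turn deg [0.21 0.07 0.17]
```

View pics/c2.png

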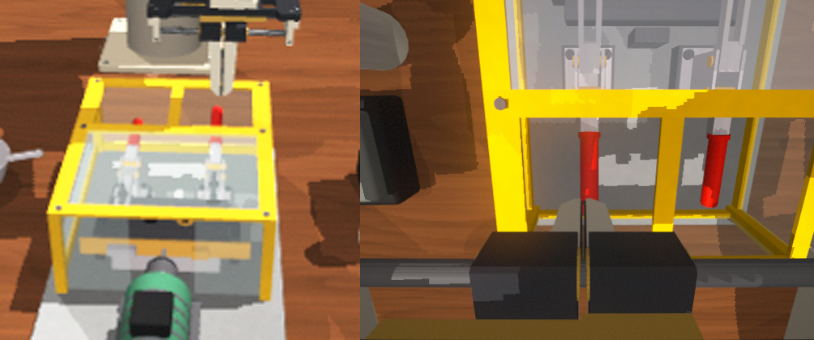

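The scene half shows the right grip now lower (137,122) than the left (216,112). The wrist half has the finger gap (583,205) about 3 mm left of the left grip axis (590,170), matching the computed +0.3 cm correction.

```bash
python3 -m creep '[[[1,0.3,0.2,0.2,0,0,0],[1,0,0.6,0,0,0,0],[1,0,0.6,0,0,0,0],[1,0,0.6,0,0,0,0],[1,0,0.6,0,0,0,0],[1,0,0.6,0,0,0,0],[1,0,0.5,0,0,0,0],[1,0,0.4,0,0,0,0]]]'; python3 go.py 0.459 0.1125 0.1025
```

```text
t: 6.75
tool_pos: [0.4583, 0.1098, 0.1139]
orientation: [-1.219, 1.208, -1.204]
force: [-3.4, -0.6, 5.0]
opening: 0.0005
t 6.75 tcp [0.4583 0.1098 0.1139] F [-3.39 -0.57  5.02] open 0.0005281881804352198
shift now-axes cm [-0.27  1.13  0.08] final-axes [-0.27  1.14  0.08] turn deg [ 0.39 -0.16  0.19]
```

```bash
python3 -m creep '[[[1,0,0.3,0,0,0,0],[1,0,0.3,0,0,0,0],[1,0,0.3,0,0,0,0],[1,0,0.2,0,0,0,0],[1,0,0.2,0,0,0,0],[1,0,0.2,0,0,0,0],[1,0,0.2,0,0,0,0],[1,0,0.2,0,0,0,0]]]'; python3 go.py 0.459 0.1125 0.1025
```

```text
t: 7.55
tool_pos: [0.457, 0.11, 0.1021]
orientation: [-1.224, 1.208, -1.202]
force: [-10.7, -3.3, 22.2]
opening: 0.0006
t 7.55 tcp [0.457  0.11   0.1021] F [-10.74  -3.26  22.23] open 0.0006181922007919984
shift now-axes cm [-0.25 -0.04  0.2 ] final-axes [-0.25 -0.04  0.2 ] turn deg [ 0.6  -0.03  0.29]
```

The left handle gives the same reading: 22 N at a tip height of 91 mm, on the stop. Now straight up and away, then check.

```bash
python3 -m creep '[[[1,0,-0.5,0,0,0,0],[1,0,-1,0,0,0,0],[1,0,-1.5,0,0,0,0],[1,0,-1.5,0,0,0,0],[1,0,-1.5,0,0,0,0],[1,0,-1.5,0,0,0,0],[1,0,-1.5,0,0,0,0],[1,0,-2,0,0,0,0]]]' && python3 -m creep '[[[1,0,-1,-3,0,0,0],[1,0,-1,-3,0,0,0],[1,0,-1,-3,0,0,0],[1,0,0,-2,0,0,0],[1,0,0,-1,0,0,0],[1,0,0,0,0,0,0],[1,0,0,0,0,0,0],[1,0,0,0,0,0,0]]]'
python3 - <<'E'
from m import *
c=cam('top'); y,r=meas(c)
n,l,s,ce=cv2.connectedComponentsWithStats(r)
for i in range(1,n):
    if s[i,4]>40 and 200<ce[i][0]<350:
        v,u=np.where(l==i); d=dep(c,np.c_[u,v]); print('top',s[i],'fit slope,z@0.459',np.polyfit(d[:,0]-.459,d[:,2],1).round(3))
c2=cam('scene'); y,r=meas(c2); print('scene')
a=cv2.resize(c2['frame'][120:290,190:370],None,fx=2,fy=2,interpolation=cv2.INTER_CUBIC)
cv2.imwrite('pics/e.png',np.hstack([a[:340],cv2.resize(c['frame'][60:330,140:440],(378,340))])[:,:,::-1])
print(readout.read_state()['force'],readout.read_state()['dq'].round(4))
E
```

```text
t: 8.35
tool_pos: [0.4565, 0.1109, 0.2145]
orientation: [-1.228, 1.21, -1.2]
force: [-0.2, -0.0, 0.4]
opening: 0.0004
t: 9.15
tool_pos: [0.336, 0.1105, 0.2525]
orientation: [-1.22, 1.204, -1.203]
force: [0.1, 0.4, -0.0]
opening: 0.0004
top [307 239   7  27 147] fit slope,z@0.459 [0.009 0.09 ]
top [263 240   6  27 157] fit slope,z@0.459 [-0.63   0.098]
scene
[-0.17379967  0.49956298  0.00422366] [ 0.0002  0.0033  0.0019 -0.0007  0.0027  0.0014]
```

View pics/e.png

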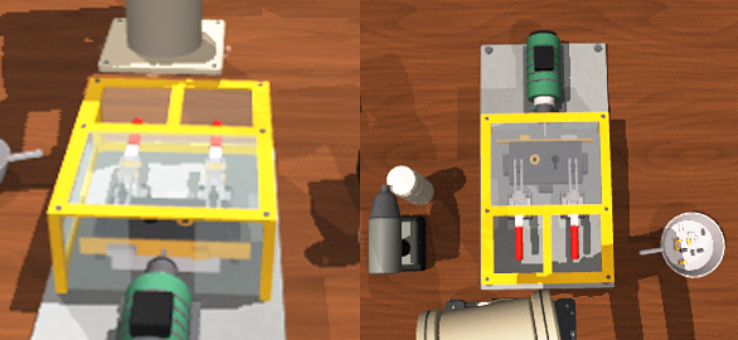

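Both grips look level in the picture: tips at (137,122) and (217,123) in the scene half. The left depth fit disagrees (slope -0.63), probably from edge pixels, so I'll check it robustly against the start of the job.

```bash
python3 - <<'E'
from m import *
c=cam('top'); y,r=meas(c)
n,l,s,ce=cv2.connectedComponentsWithStats(r)
for i in range(1,n):
    if s[i,4]>40 and 200<ce[i][0]<350:
        v,u=np.where(l==i); d=dep(c,np.c_[u,v]); k=(d[:,2]>.075)&(d[:,2]<.13)
        print('dropped',(~k).sum(),'of',len(k),'slope,z@0.459',np.polyfit(d[k,0]-.459,d[k,2],1).round(3),'front/rear median z',np.median(d[k&(d[:,0]<.455),2]).round(4),np.median(d[k&(d[:,0]>.48),2]).round(4))
E
python3 - <<'E'
import cv2,numpy as np
from h import *
a=cv2.imread('pics/top0.png'); b=cv2.cvtColor(cam('top')['frame'],cv2.COLOR_RGB2BGR)
d=cv2.absdiff(a,b).max(2)
for nm,(x0,y0,x1,y1) in dict(case=(250,165,330,210),pan=(360,225,435,285),can_driver=(140,185,200,280)).items():
    A=cv2.cvtColor(a[y0:y1,x0:x1],cv2.COLOR_BGR2GRAY).astype(np.float32);B=cv2.cvtColor(b[y0:y1,x0:x1],cv2.COLOR_BGR2GRAY).astype(np.float32)
    print(nm,'shift px',np.round(cv2.phaseCorrelate(A,B,cv2.createHanningWindow(A.shape[::-1],cv2.CV_32F))[0],2))
E
```

```text
dropped 1 of 149 slope,z@0.459 [0.003 0.09 ] front/rear median z 0.0902 0.0901
dropped 4 of 157 slope,z@0.459 [0.006 0.09 ] front/rear median z 0.0903 0.0907
case shift px [-0.04  0.5 ]
pan shift px [0.79 0.01]
can_driver shift px [ 0.16 -0.09]
```

Both grips are level (slope under 0.01) at 90 mm and nothing else has moved noticeably. Handing in.

```bash
python3 -c "
from plant import robot; print(robot.close_job())"
```

```text
the job is handed in; nothing more can be done
None
```

I pressed both clamp handles fully down through their windows with the fingers shut, right first and then left. Then I backed the arm off and handed the job in at about 9.3 s; no verdict was reported.

- **Handles:** each press ended at about 22 N (4–6 N while moving), with the fingertips at 91 mm, the height of the stop. Afterwards, depth readings showed both grips level (slope under 0.01 rad) and about 90 mm high, against 91.5 mm expected, which is within the calibration error.
- **Guard:** no guard contact showed in the positions or in the forces read at the end of each move. After backing off, the tool force was about 0.5 N, no more than its reading at the start.
- **Other things:** comparing pictures from before and after, the image shifts were at most 0.8 px (about 2 mm). The lock case read 0.5 px (about 1 mm), perhaps just the clamp arms moving in that part of the picture.
- **Disagreements:**
  - The first depth fit of the left grip gave a false slope of -0.63, caused by four stray edge pixels; with them removed it was level.
  - The left press landed about 2.5 mm to the right of the grip axis, still on the bar.

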